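Fit the missing guide pin into the mould half

TASK

One corner of the mould half still lacks its guide pin. Take the bright steel pin with the brass collar out of the blue rack and slide it, grooved end down, into the bush in the empty corner boss (the bush is clamped some millimetres off centre and at no set height, so feel for it), easing it past the spring plunger until the collar sits fully home and the plunger has snapped into the groove; then let go. Be gentle: never press the pin on the mould with more than about 20 N, and leave the black pin, the oil bottle and the brush where they are.

Things in the scene. Friction and masses are not known exactly. Their poses are not given: they have to be found in the camera images.
- pin_centre (a point): Centre (half-way up, on the axis) of the loose bright steel guide pin with a brass collar, 0.2 kg, 102 mm long, upright in the blue rack; z up along the pin. The collar (30 mm across, 6 mm thick) spans 5 mm below to 1 mm above this point. Above it is the plain upper part to grip, 18 mm across, 50 mm long, bevelled over the last 4 mm.
- pin_shoulder (a point): On the guide pin's axis at the underside of its collar, 5 mm below pin_centre; z along the pin. Below it is the shank: 46 mm long, 18 mm thick, its foot tapering over the last 8 mm to 12 mm across, and, centred 16 mm below the collar, a V groove all round, 9 mm wide, 3 mm deep. The foot meets the plunger with the collar about 28 mm above the bush; passing it takes 4 to 15 N downward.
- mould: Silver mould half fixed to the bench, origin under its centre: plate 260 x 260 x 40 mm with 60 x 60 mm bosses, 44 mm high, at its corners, 100 mm from the centre along x and y. The (-x,-y) boss has the empty bush; the other three have fixed guide pins of the same kind reaching 111 mm above the bench (200 mm away along the edges).
- boss_top (a point): Centre of the empty corner boss at its top edge, 44 mm above the bench; z up, x and y as the mould's. The dark steel bush in it (38 x 38 mm, flat top) is clamped in an unmeasured place: up to 4.5 mm off this centre along x and along y, its top 3 to 21 mm above this point. Its bore is vertical, through, 19 mm wide (pin plus 1 mm), with a brass rim and a 3 mm, 45 degree bevel (mouth 25 mm wide).
- plunger (a joint): Travel (m) of the spring plunger, carried by the bush, that enters the bore from the mould's -y side, 16 mm below the mouth. 0 = its ball nose (8 mm) out, 3 mm into the pin's path; it moves back 1.5 to 3 mm as it rides on the shank, and drops near 0 in the groove when the collar is home. Spring: 2.8 N at 0 plus 1.4 N per mm.
- black_pin_centre (a point): Centre of the other loose pin in the rack, same shape and size but all black and without a groove, 80 mm from the guide pin; to be left alone. Either rack hole may hold either pin.
- oil_bottle_centre (a point): Centre of an amber oil bottle with a green cap, 66 mm across, 190 mm tall, standing on the bench; leave alone.
- brush: Bench brush lying on the bench, about 200 mm long along its x axis; leave alone.
- rack: Blue block, 70 x 150 x 50 mm, fixed to the bench, origin under its centre; two loose 20 mm through holes 40 mm either side of the centre along its y axis. Each pin's collar rests on its top, 50 mm above the bench; lift a pin more than 50 mm to clear it.

How it is judged:
On the way, in this order (a step that is already met when the one before it is completed fails the run):
1. the guide pin has been lifted clear of the rack (height (world z) of pin_shoulder above 0.096 m), for 0.1 s.
2. the pin is in the bore, with the plunger riding on its shank (value of joint plunger above 0.001 m and horizontal distance between pin_shoulder and bush_top below 0.004 m and z of pin_shoulder in the frame of bush_top between 0.006 and 0.032 m), for 0.1 s.
At the end, for the whole second after the job is handed in: The guide pin stands in the bush of the empty boss, within 3 degrees of upright and 2 mm of the bore's centre, its collar within 1.5 mm of the bush's top, the plunger back in the groove (joint below 1.2 mm), at rest and released (z of pin_shoulder in the frame of bush_top between -0.002 and 0.0015 m and horizontal distance between pin_shoulder and bush_top below 0.002 m and angle between pin_shoulder's own z axis and vertical below 0.05 rad and value of joint plunger below 0.0012 m and linear speed of guide_pin below 0.01 m/s and contact force between the fingers and guide_pin below 0.1 N); the robot touches nothing.
It fails at once if the pin is forced against the mould, bush or plunger (all contact forces between them together over 50 N) (contact force between guide_pin and mould above 50 N).
It fails at once if the black pin is disturbed (moved more than 10 mm) (distance of black_pin_centre from where it was at the start of the episode above 0.01 m).
It fails at once if the oil bottle is moved more than 20 mm (distance of oil_bottle_centre from where it was at the start of the episode above 0.02 m).
It fails at once if the brush is moved more than 20 mm (distance of brush from where it was at the start of the episode above 0.02 m).
It also fails if it takes over 72 s, if anything falls off the work surface, if the arm or the gripper's body presses on something with over 40 N, if the wrist force passes 120 N, or if a joint passes its speed limit or range.

ROBOT

A 7-joint arm with a two-finger parallel gripper is mounted at the origin on the work surface. World frame = base frame: x ahead of the robot, y to its left, z up, the work surface at z = 0. Lengths are in m, angles in rad, forces in N, time in s.
With the tool pointing down it reaches from about 0.4 to 0.85 m from the base axis. Payload 6.9 kg.
Tool frame: the origin (TCP) lies at the very end of the fingers, on their centre line; the grasp point (between the pads) lies 19 mm behind it (ctrl.tcp_to_grasp is the distance from the TCP to the grasp point, in m); z points along the fingers, y is the line along which they close (so a half turn about z gives the same grasp; the last joint's range is limited). The gripper opens to 85 mm and grips with 20 to 120 N. Pads are 22 mm wide; open, the fingers measure 114 mm over their backs; the gripper's body (76 mm by 85 mm) begins 54 mm behind the grasp point. The pads swing forward as they close: fully open they stand 13 mm farther back than shut.
Start: joints at [-1.133, 0.507, -0.238, 1.5, 0.126, 1.149, -0.155], TCP at [0.204, 0.591, 0.195] pointing down, gripper open.
Joint ranges: [-3.08, 3.08], [-0.24, 2.05], [-1.43, 1.35], [0, 2.5], [-1.52, 4.66], [0.17, 1.96], [-2.89, 2.89]. Speed limits (rad/s): [2.39, 2.39, 3.14, 3.14, 3.14, 3.14, 3.14].

INTERFACE

Orientations are given as a 3x3 rotation matrix whose columns are the frame's x, y, z axes.
In Python, from cell import ctrl gives the robot as it stands.
- The arm moves only by the tool play_rows, never from a script. Its argument "deltas" is a list of rows, each an object with "fingers": the closure in counts, from 0 (fully open) to 255 (shut); "slide": the shift along the tool's x, y, z as a fraction of full scale, a list of three; "dr": the turn, a rotation vector about the tool's x, y, z as a fraction of full scale, a list of three. A call has 1 to 8 rows; each row shifts and turns the commanded pose from where the row before left it, along the tool's axes as they then stand; what a row does not reach is not made up. Full scale, the value 1, is 2.5 cm for a shift and 0.12 rad for a turn. A row lasts 1/10 s, in which the tool goes at most 50 mm and 8.59 degrees, less where a joint would pass 70% of its speed; a pose out of reach is approached as far as the arm can. A call with a number of a shift or a turn outside -1 to 1 is refused whole. A call with a gripper value outside its range is refused whole. The fingers move at their own pace and stop on an object; the grip force is fixed at half the most. Time passes only in rows, so rows that do not move let the fingers close. It gives the time, the measured TCP pose, the force, the opening and the grip force at its end, in the units of the state.
- ctrl.state(): the state, without advancing time (a new reading comes with each control period).
- ctrl.snapshot(name): name is "scene" or "top"; returns (picture, depth): 420x560x3 uint8, red, green, blue; 420x560 float32, m along the optical axis (not along the pixel's ray), 0 where there is no reading.
- ctrl.camera_model(name): a dict with "K" (3x3 intrinsics, pixels), "view" (4x4, takes a point from world to camera coordinates). Camera axes: x right, y up, looking along -z (the intrinsics and any distortion apply to the point x, -y, -z); pixel columns grow to the right and rows downward; lengths in m; the calibration is good to about 2 mm. A picture is of the moment at which its call begins. camera_model takes no time and is no camera call.
- ctrl.finish_job(): hands the job in; it is judged then, once.
Trained networks look in the newest picture that a camera, given by its name, has taken for a name from the list of things; names that differ only in an ending like _2 or _b are one class to them, and where a whole thing is asked for, a point or a joint stands for the part that bears it (a point fixed in the world has none). Each returns a list of dicts, best first, with "conf" (0 to 1); they miss things now and then, are a little off and sometimes report something else, mostly with a low value. They report only what shows in the picture. A call takes as long as a camera call.
- ctrl.boxes_of(camera, name): "pixel" ([column, row] in pixels, amid what is visible of it).
- ctrl.pinpoint(camera, name): "pixel" ([column, row] in pixels: a listed point, or the origin of a listed thing).
The state is a dict: "clock": time; "joints": joint angles; "joint_vel": joint speeds; "joint_torque": joint torques, N m; "position": TCP position; "tool_rot": TCP orientation; "ft_force": force on the tool from outside, world axes, zero at the start; "moment": the same for the moment, N m; "grip_width": finger opening in m; "gripper_force": force on a finger pad.
Only numpy, scipy, OpenCV 4.12 (cv2) and the standard library are available. Lean on these libraries where they do the work, as an engineer would, in place of code of your own. Each camera call takes 0.05 s, during which the arm holds its last target. There are 200 camera calls.

## Working session

There is one attempt and no reset: what is moved stays moved. The work goes in short steps, Python scripts to look and compute and a tool call to move; the robot and the scene stay as the last step left them, time stands still between calls to the robot, and variables do not carry over. Pictures are saved under pics/ and viewed, at most 10 in all, crops included, and the job is handed in when it is done.

Besides the shell and the picture viewer there is one more tool, called after "Call:" as name(argument=value, ...), one argument or row to a line, values as JSON. play_rows: Moves the arm, as the interface text tells. Its arguments: {"type":"object","properties":{"deltas":{"type":"array","items":{"type":"object","properties":{"fingers":{"type":"number"},"slide":{"type":"array","items":{"type":"number","minimum":-1,"maximum":1}},"dr":{"type":"array","items":{"type":"number","minimum":-1,"maximum":1}}}}}},"required":["deltas"]}

```bash
ls; mkdir -p pics
cat > h.py <<'E'
import numpy as np, cv2
from cell import ctrl
def snap(n,f=None):
    p,d=ctrl.snapshot(n)
    if f: cv2.imwrite('pics/'+f,cv2.cvtColor(p,cv2.COLOR_RGB2BGR))
    return p,d
def ray(n,px):
    c=ctrl.camera_model(n);K=np.array(c['K']);V=np.linalg.inv(np.array(c['view']))
    r=np.linalg.solve(K,[px[0],px[1],1.]); r=np.array([r[0],-r[1],-r[2]])
    return V[:3,3],V[:3,:3]@r
def atz(n,px,z):
    o,r=ray(n,px); return o+r*(z-o[2])/r[2]
def atd(n,px,d):
    o,r=ray(n,px); return o+r*d
def proj(n,P):
    c=ctrl.camera_model(n);K=np.array(c['K']);q=np.array(c['view'])@np.append(P,1)
    q=K@np.array([q[0],-q[1],-q[2]]); return q[:2]/q[2]
E
python3 - <<'E'
from h import *
np.set_printoptions(precision=4,suppress=True)
s=ctrl.state();print(s['position'],s['tool_rot'],s['ft_force'],s['clock'])
for n in('scene','top'):
    p,d=snap(n,n+'0.png')
    c=ctrl.camera_model(n);print({k:v for k,v in c.items()})
    for t in('pin_centre','black_pin_centre','boss_top','mould','rack','oil_bottle_centre','brush'):
        r=ctrl.pinpoint(n,t)
        for q in r[:2]:
            px=q['pixel'];dd=d[int(px[1]),int(px[0])]
            print(n,t,np.round(px,1),round(q['conf'],2),atd(n,px,dd))
E
```

```text
pics
[0.2035 0.5903 0.194 ] [[-0.9455  0.3257 -0.0006]
 [ 0.3257  0.9455 -0.0017]
 [-0.     -0.0018 -1.    ]] [-0.2216 -0.0038 -0.2105] 0.0
{'K': array([[526.6404,   0.    , 270.8111],
       [  0.    , 526.6404, 211.4822],
       [  0.    ,   0.    ,   1.    ]]), 'view': array([[-0.5955,  0.8033,  0.0105,  0.4445],
       [-0.5412, -0.4108,  0.7338,  0.2067],
       [ 0.5938,  0.4313,  0.6793, -1.4217],
       [ 0.    ,  0.    ,  0.    ,  1.    ]])}
scene pin_centre [260.8 187.4] 0.61 [ 0.517  -0.1983  0.0609]
scene black_pin_centre [232.7 172. ] 0.6 [ 0.5102 -0.2842  0.0583]
scene boss_top [342.6 256. ] 0.88 [0.5541 0.0369 0.0256]
scene boss_top [243.4 199.4] 0.45 [ 0.5496 -0.222   0.0359]
scene mould [355.5 326.9] 0.82 [0.6958 0.146  0.0387]
scene rack [343.5 257.4] 0.16 [0.5738 0.0481 0.0462]
scene oil_bottle_centre [192.6 217. ] 0.89 [ 0.7242 -0.2019  0.1252]
scene brush [141.3 195.9] 0.63 [ 0.6641 -0.429   0.0165]
{'K': array([[490.7216,   0.    , 284.8446],
       [  0.    , 490.7216, 204.5148],
       [  0.    ,   0.    ,   1.    ]]), 'view': array([[ 0.016 , -0.9998, -0.0078, -0.1272],
       [ 0.9818,  0.0143,  0.1895, -0.6278],
       [-0.1893, -0.0107,  0.9819, -0.9429],
       [ 0.    ,  0.    ,  0.    ,  1.    ]])}
top pin_centre [327.5 259.9] 0.48 [ 0.5148 -0.2012  0.1033]
top black_pin_centre [367.6 263.7] 0.54 [ 0.509  -0.2782  0.0992]
top mould [169.  182.9] 0.86 [0.6755 0.1264 0.0433]
top rack [206.8 232.9] 0.39 [0.5725 0.044  0.0322]
top oil_bottle_centre [335.6 166.6] 0.57 [ 0.687  -0.2131  0.1475]
top brush [438.1 203. ] 0.64 [ 0.6452 -0.4419  0.0205]
```

View pics/top0.png

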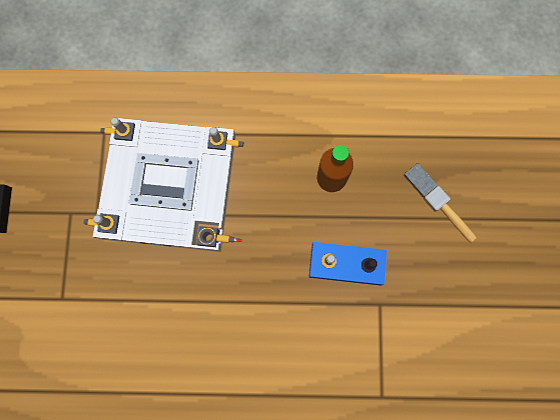

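View pics/scene0.png

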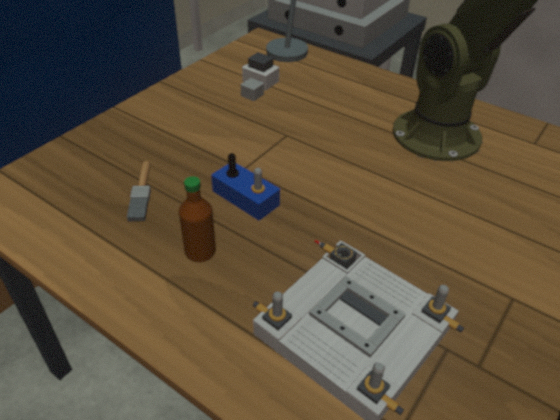

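Run:
```python
from h import *
np.set_printoptions(precision=4,suppress=True)
ims=[]
for n,cs in(('top',[(329,260),(207,235)]),('scene',[(259,182),(343,255)])):
    p,d=snap(n)
    v,u=np.mgrid[0:420,0:560]
    c=ctrl.camera_model(n)
    o,_=ray(n,(0,0))
    K=np.array(c['K']);R=np.array(c['view'])[:3,:3]
    r=np.stack([(u-K[0,2])/K[0,0],-(v-K[1,2])/K[1,1],-np.ones_like(u,float)],-1)@R
    P=o+r*d[...,None]
    np.save(n+'P.npy',P)
    for (a,b) in cs:
        q=cv2.cvtColor(p,cv2.COLOR_RGB2BGR)[b-25:b+25,a-33:a+33]
        ims.append(cv2.resize(q,None,fx=6,fy=6,interpolation=cv2.INTER_CUBIC))
    # pin upper part
    def st(c,r_,lo,hi,t):
        m=(np.hypot(P[...,0]-c[0],P[...,1]-c[1])<r_)&(P[...,2]>lo)&(P[...,2]<hi)
        Q=P[m]; 
        if len(Q):print(n,t,len(Q),'mean',Q.mean(0),'med',np.median(Q,0),'min',Q.min(0),'max',Q.max(0), 'pxmean',u[m].mean(),v[m].mean())
    st((.516,-.2),.03,.098,.112,'pintop'); st((.516,-.2),.03,.065,.112,'pin')
    for z in np.arange(.044,.075,.003): st((.574,.045),.035,z,z+.003,'bush%.3f'%z)
cv2.imwrite('pics/crop.png',np.vstack([np.hstack(ims[:2]),np.hstack(ims[2:])]))
```

```text
top pintop 72 mean [ 0.5174 -0.2061  0.1042] med [ 0.5172 -0.2059  0.1044] min [ 0.509  -0.2139  0.0988] max [ 0.5263 -0.1984  0.1091] pxmean 330.1111111111111 258.5
top pin 87 mean [ 0.5167 -0.2053  0.1004] med [ 0.5164 -0.2057  0.1034] min [ 0.509  -0.2139  0.0702] max [ 0.5263 -0.1975  0.1091] pxmean 329.55172413793105 259.02298850574715
top bush0.044 175 mean [0.5709 0.0443 0.0456] med [0.5702 0.0428 0.0456] min [0.5397 0.015  0.0441] max [0.606  0.0761 0.047 ] pxmean 205.53142857142856 232.85142857142858
top bush0.047 164 mean [0.565  0.0432 0.0483] med [0.5642 0.0433 0.0481] min [0.5415 0.015  0.047 ] max [0.5974 0.0757 0.0499] pxmean 205.71951219512195 235.52439024390245
top bush0.050 18 mean [0.5697 0.0454 0.0508] med [0.5748 0.0491 0.0507] min [0.5473 0.0258 0.0501] max [0.5842 0.0619 0.0521] pxmean 204.55555555555554 233.05555555555554
scene pintop 52 mean [ 0.5192 -0.2059  0.1035] med [ 0.5193 -0.2055  0.1035] min [ 0.5099 -0.2145  0.0981] max [ 0.5264 -0.198   0.1081] pxmean 257.3076923076923 171.3653846153846
scene pin 143 mean [ 0.5206 -0.2046  0.0892] med [ 0.5215 -0.204   0.0903] min [ 0.5099 -0.2145  0.0651] max [ 0.5291 -0.198   0.1081] pxmean 257.46153846153845 177.06293706293707
scene bush0.044 191 mean [0.5721 0.0451 0.0455] med [0.5726 0.0453 0.0454] min [0.5397 0.0138 0.044 ] max [0.6042 0.0753 0.047 ] pxmean 342.565445026178 256.5549738219895
scene bush0.047 129 mean [0.5642 0.0428 0.0481] med [0.5619 0.0451 0.048 ] min [0.5437 0.0206 0.047 ] max [0.6019 0.0766 0.0499] pxmean 343.72868217054264 252.69767441860466
scene bush0.050 8 mean [0.5706 0.0357 0.0506] med [0.5723 0.0306 0.0506] min [0.5586 0.0237 0.0501] max [0.582  0.059  0.0513] pxmean 339.125 252.125
```

View pics/crop.png

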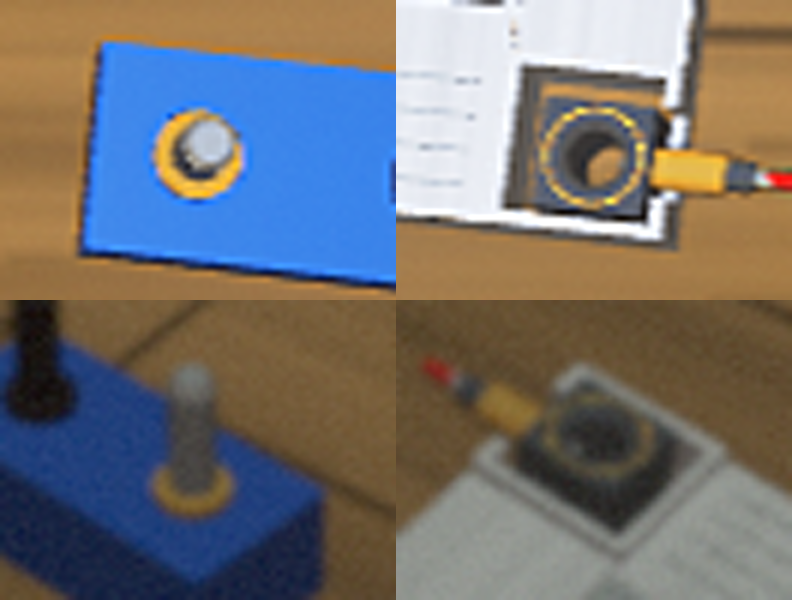

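Run:
```python
from h import *
np.set_printoptions(precision=4,suppress=True)
def tri(a,b):
    A=[];B=[]
    L=[ray('top',a),ray('scene',b)]
    M=np.zeros((3,3));y=np.zeros(3)
    for o,r in L:
        r=r/np.linalg.norm(r);Q=np.eye(3)-np.outer(r,r);M+=Q;y+=Q@o
    X=np.linalg.solve(M,y)
    return X,[np.linalg.norm((np.eye(3)-np.outer(r,r)/(r@r))@(X-o)) for o,r in L]
print('bush',tri((206.6,235.9),(343.6,252.4)))
print('bush z.047-.053',[ (atz('top',(206.6,235.9),z),atz('scene',(343.6,252.4),z)) for z in (.047,.050,.055)])
# pin: top disc crop (210,142),(192,378); collar top centre (198,154)
t=lambda a,b,x,y:(a-33+x/6-.5,b-25+y/6-.5)
print('pintop',tri(t(329,260,210,142),t(259,182,193,376-300)),atz('top',t(329,260,210,142),.106))
print('collar',atz('top',t(329,260,199,154),.056),atz('scene',t(259,182,193,491-300),.056))
# calibration check: fixed pin tops via depth
for n in('top','scene'):
    P=np.load(n+'P.npy')
    for (cx,cy) in((.55,.25),(.77,.22),(.77,.02)):
        m=(np.hypot(P[...,0]-cx,P[...,1]-cy)<.07)&(P[...,2]>.10)&(P[...,2]<.125)
        print(n,m.sum(),P[m].mean(0) if m.any() else 0)
```

```text
bush (array([0.564 , 0.0418, 0.0481]), [np.float64(0.00045568509141936074), np.float64(0.0004556850914194768)])
bush z.047-.053 [(array([0.5644, 0.0416, 0.047 ]), array([0.5628, 0.0418, 0.047 ])), (array([0.564 , 0.0411, 0.05  ]), array([0.5654, 0.043 , 0.05  ])), (array([0.5634, 0.0402, 0.055 ]), array([0.5698, 0.0449, 0.055 ]))]
pintop (array([ 0.5176, -0.2064,  0.1084]), [np.float64(0.00016819808817069133), np.float64(0.00016819808817051382)]) [ 0.5179 -0.2067  0.106 ]
collar [ 0.518  -0.2072  0.056 ] [ 0.5192 -0.2054  0.056 ]
top 77 [0.5863 0.2436 0.1097]
top 74 [0.7845 0.2259 0.1091]
top 70 [0.7671 0.028  0.1093]
scene 102 [0.589  0.2441 0.1082]
scene 132 [0.7878 0.2271 0.1084]
scene 100 [0.77   0.0292 0.108 ]
```

Call:
play_rows(
  deltas=[
    {"fingers": 0,"slide": [0,0,-0.3],"dr": [0,0,1]},
    {"fingers": 0,"slide": [0,0,-0.3],"dr": [0,0,1]},
    {"fingers": 0,"slide": [0,0,-0.3],"dr": [0,0,1]},
    {"fingers": 0,"slide": [0,0,-0.3],"dr": [0,0,1]},
    {"fingers": 0,"slide": [0,0,-0.3],"dr": [0,0,1]},
    {"fingers": 0,"slide": [0,0,-0.3],"dr": [0,0,1]},
    {"fingers": 0,"slide": [0,0,-0.3],"dr": [0,0,1]},
    {"fingers": 0,"slide": [0,0,-0.3],"dr": [0,0,1]},
  ],
)

```text
clock: 1.7
position: [0.2035, 0.5909, 0.2552]
tool_rot: [[-0.271, 0.963, -0.0], [0.963, 0.271, 0.0], [0.0, -0.0, -1.0]]
ft_force: [-0.2, 0.4, 0.6]
grip_width: 0.0855
gripper_force: 0.0
```

Call:
play_rows(
  deltas=[
    {"fingers": 0,"dr": [0,0,1]},
    {"fingers": 0,"dr": [0,0,1]},
    {"fingers": 0,"dr": [0,0,0.32]},
    {"fingers": 0},
  ],
)

```text
schema error: expected keys fingers, slide, dr
```

Call:
play_rows(
  deltas=[
    {"fingers": 0,"slide": [0,0,0],"dr": [0,0,1]},
    {"fingers": 0,"slide": [0,0,0],"dr": [0,0,1]},
    {"fingers": 0,"slide": [0,0,0],"dr": [0,0,0.29]},
    {"fingers": 0,"slide": [0,0,0],"dr": [0,0,0]},
  ],
)

```text
clock: 2.1
position: [0.2034, 0.5909, 0.2549]
tool_rot: [[-0.004, 1.0, 0.0], [1.0, 0.004, -0.0], [-0.0, 0.0, -1.0]]
ft_force: [-0.5, 0.6, -0.2]
grip_width: 0.0852
gripper_force: 0.0
```

Call:
play_rows(
  deltas=[
    {"fingers": 0,"slide": [-0.98,0.75,0],"dr": [0,0,0]},
    {"fingers": 0,"slide": [-0.98,0.75,0],"dr": [0,0,0]},
    {"fingers": 0,"slide": [-0.98,0.75,0],"dr": [0,0,0]},
    {"fingers": 0,"slide": [-0.98,0.75,0],"dr": [0,0,0]},
    {"fingers": 0,"slide": [-0.98,0.75,0],"dr": [0,0,0]},
    {"fingers": 0,"slide": [-0.98,0.75,0],"dr": [0,0,0]},
    {"fingers": 0,"slide": [-0.98,0.75,0],"dr": [0,0,0]},
    {"fingers": 0,"slide": [-0.98,0.75,0],"dr": [0,0,0]},
  ],
)

```text
clock: 2.9
position: [0.3551, 0.3945, 0.255]
tool_rot: [[-0.006, 1.0, 0.0], [1.0, 0.006, 0.0], [0.0, 0.0, -1.0]]
ft_force: [0.3, -0.2, 0.7]
grip_width: 0.0855
gripper_force: 0.0
```

Call:
play_rows(
  deltas=[
    {"fingers": 0,"slide": [-0.98,0.75,0],"dr": [0,0,0]},
    {"fingers": 0,"slide": [-0.98,0.75,0],"dr": [0,0,0]},
    {"fingers": 0,"slide": [-0.98,0.75,0],"dr": [0,0,0]},
    {"fingers": 0,"slide": [-0.98,0.75,0],"dr": [0,0,0]},
    {"fingers": 0,"slide": [-0.98,0.75,0],"dr": [0,0,0]},
    {"fingers": 0,"slide": [-0.98,0.75,0],"dr": [0,0,0]},
    {"fingers": 0,"slide": [-0.98,0.75,0],"dr": [0,0,0]},
    {"fingers": 0,"slide": [-0.98,0.75,0],"dr": [0,0,0]},
  ],
)

```text
clock: 3.7
position: [0.5059, 0.1991, 0.2551]
tool_rot: [[-0.006, 1.0, 0.0], [1.0, 0.006, 0.0], [0.0, 0.0, -1.0]]
ft_force: [0.4, 1.1, -0.5]
grip_width: 0.0853
gripper_force: 0.0
```

Call:
play_rows(
  deltas=[
    {"fingers": 0,"slide": [-1,0,0],"dr": [0,0,0]},
    {"fingers": 0,"slide": [-1,0,0],"dr": [0,0,0]},
    {"fingers": 0,"slide": [-1,0,0],"dr": [0,0,0]},
    {"fingers": 0,"slide": [-1,0,0],"dr": [0,0,0]},
    {"fingers": 0,"slide": [-1,0,0],"dr": [0,0,0]},
    {"fingers": 0,"slide": [-1,0,0],"dr": [0,0,0]},
    {"fingers": 0,"slide": [-1,0,0],"dr": [0,0,0]},
    {"fingers": 0,"slide": [-1,0,0],"dr": [0,0,0]},
  ],
)

```text
clock: 4.5
position: [0.506, -0.0008, 0.2551]
tool_rot: [[-0.006, 1.0, 0.0], [1.0, 0.006, 0.0], [0.0, 0.0, -1.0]]
ft_force: [0.2, -0.2, -0.5]
grip_width: 0.0854
gripper_force: 0.0
```

Call:
play_rows(
  deltas=[
    {"fingers": 0,"slide": [-1,0.1,0],"dr": [0,0,0]},
    {"fingers": 0,"slide": [-1,0.1,0],"dr": [0,0,0]},
    {"fingers": 0,"slide": [-1,0.1,0],"dr": [0,0,0]},
    {"fingers": 0,"slide": [-1,0.1,0],"dr": [0,0,0]},
    {"fingers": 0,"slide": [-1,0,0],"dr": [0,0,0]},
    {"fingers": 0,"slide": [-1,0,0],"dr": [0,0,0]},
    {"fingers": 0,"slide": [-1,0,0],"dr": [0,0,0]},
    {"fingers": 0,"slide": [0,0,0],"dr": [0,0,0]},
  ],
)

```text
clock: 5.3
position: [0.516, -0.179, 0.255]
tool_rot: [[-0.0, 1.0, -0.0], [1.0, 0.0, -0.002], [-0.002, -0.0, -1.0]]
ft_force: [1.0, 0.0, 0.3]
grip_width: 0.0855
gripper_force: 0.0
```

Call:
play_rows(
  deltas=[
    {"fingers": 0,"slide": [-0.55,0.04,0],"dr": [0,0,0]},
    {"fingers": 0,"slide": [-0.55,0.04,0],"dr": [0,0,0]},
    {"fingers": 0,"slide": [0,0,1],"dr": [0,0,0]},
    {"fingers": 0,"slide": [0,0,1],"dr": [0,0,0]},
    {"fingers": 0,"slide": [0,0,1],"dr": [0,0,0]},
    {"fingers": 0,"slide": [0,0,1],"dr": [0,0,0]},
    {"fingers": 0,"slide": [0,0,0.8],"dr": [0,0,0]},
    {"fingers": 0,"slide": [0,0,0],"dr": [0,0,0]},
  ],
)

```text
clock: 6.1
position: [0.5175, -0.2017, 0.1324]
tool_rot: [[-0.005, 1.0, -0.005], [1.0, 0.005, 0.001], [0.001, -0.005, -1.0]]
ft_force: [-0.3, 0.2, 1.0]
grip_width: 0.0853
gripper_force: 0.0
```

Run:
```python
from h import *
print(ctrl.state()['position'],ctrl.state()['ft_force'])
p,_=snap('top');q,_=snap('scene')
f=lambda p,a,b:cv2.resize(cv2.cvtColor(p,cv2.COLOR_RGB2BGR)[b-50:b+50,a-60:a+60],None,fx=3.3,fy=3.3,interpolation=cv2.INTER_CUBIC)
cv2.imwrite('pics/g.png',np.hstack([f(p,329,255),f(q,259,170)]))
```

```text
[ 0.51754608 -0.20171609  0.13244186] [-0.28266684  0.15328694  1.01638558]
```

View pics/g.png

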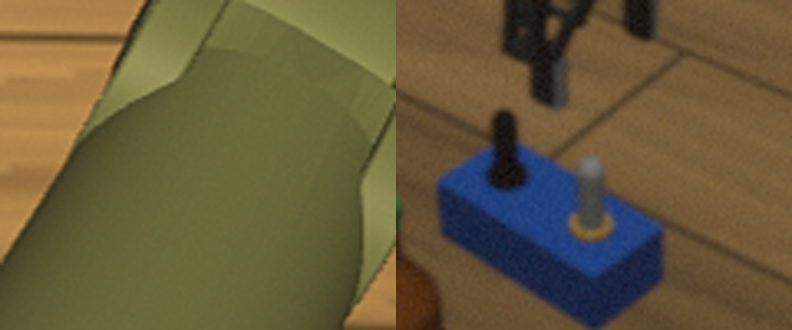

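Call:
play_rows(
  deltas=[
    {"fingers": 0,"slide": [-0.19,0.01,0.6],"dr": [0,0,0]},
    {"fingers": 0,"slide": [0,0,0.8],"dr": [0,0,0]},
    {"fingers": 0,"slide": [0,0,0.8],"dr": [0,0,0]},
    {"fingers": 0,"slide": [0,0,0.45],"dr": [0,0,0]},
    {"fingers": 0,"slide": [0,0,0],"dr": [0,0,0]},
  ],
)

```text
clock: 6.7
position: [0.5191, -0.207, 0.0683]
tool_rot: [[-0.004, 1.0, -0.001], [1.0, 0.004, 0.0], [0.0, -0.001, -1.0]]
ft_force: [-0.6, -0.6, 0.3]
grip_width: 0.0853
gripper_force: 0.0
```

Call:
play_rows(
  deltas=[
    {"fingers": 255,"slide": [0,0,0],"dr": [0,0,0]},
    {"fingers": 255,"slide": [0,0,0],"dr": [0,0,0]},
    {"fingers": 255,"slide": [0,0,0],"dr": [0,0,0]},
    {"fingers": 255,"slide": [0,0,0],"dr": [0,0,0]},
    {"fingers": 255,"slide": [0,0,0],"dr": [0,0,0]},
    {"fingers": 255,"slide": [0,0,0],"dr": [0,0,0]},
    {"fingers": 255,"slide": [0,0,0],"dr": [0,0,0]},
    {"fingers": 255,"slide": [0,0,0],"dr": [0,0,0]},
  ],
)

```text
clock: 7.5
position: [0.5176, -0.2078, 0.0704]
tool_rot: [[-0.003, 1.0, -0.001], [1.0, 0.003, -0.0], [-0.0, -0.001, -1.0]]
ft_force: [-9.5, 1.2, 18.7]
grip_width: -0.0001
gripper_force: 9.4
```

Run:
```python
from h import *
s=ctrl.state();print(s['position'],s['ft_force'],s['grip_width'],s['gripper_force'])
p,_=snap('top');q,_=snap('scene')
f=lambda p,a,b:cv2.resize(cv2.cvtColor(p,cv2.COLOR_RGB2BGR)[b-50:b+50,a-60:a+60],None,fx=3.3,fy=3.3,interpolation=cv2.INTER_CUBIC)
cv2.imwrite('pics/g2.png',np.hstack([f(p,329,255),f(q,259,170)]))
```

```text
[ 0.51756182 -0.20779996  0.07036997] [-9.50251652  1.20051638 18.7072042 ] -5.1299834680312224e-05 9.363530350417477
```

View pics/g2.png

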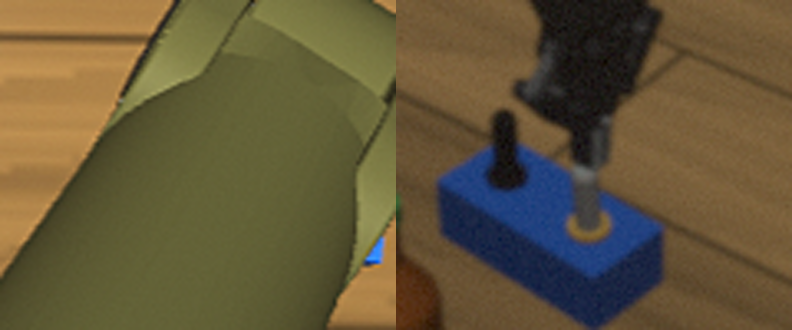

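Run:
```python
from h import *
np.set_printoptions(precision=4,suppress=True)
print(ctrl.tcp_to_grasp,[a for a in dir(ctrl) if a[0]!='_'])
s=ctrl.state()
x=s['position'];print(s['joint_torque'])
f=lambda P:(np.array(proj('scene',P))-[259-60,170-50])*3.3+[396,0]
print('tcp',f(x),'tcp+36',f(x+[0,0,.036]),'pintop',f([.518,-.2067,.106]),'collar',f([.518,-.2067,.056]))
q,d=snap('scene')
for r in range(150,200,2):
    # pixels along the pin column
    print(r,[tuple(np.round(atd('scene',(c,r),d[r,c]),3)) for c in (254,258,262)])
```

```text
0.0187 ['MotionError', 'boxes_of', 'camera_model', 'finish_job', 'pinpoint', 'snapshot', 'state', 'tcp_to_grasp']
[ -1.2991 -48.0497   2.8261 -19.3512  -0.9784  -2.9014  -0.0084]
tcp [588.1348 206.4116] tcp+36 [587.7466 163.785 ] pintop [588.6088 165.1435] collar [589.1187 223.8486]
150 [(np.float64(0.516), np.float64(-0.217), np.float64(0.154)), (np.float64(0.534), np.float64(-0.192), np.float64(0.175)), (np.float64(0.514), np.float64(-0.197), np.float64(0.161))]
152 [(np.float64(0.528), np.float64(-0.207), np.float64(0.159)), (np.float64(0.53), np.float64(-0.196), np.float64(0.165)), (np.float64(0.514), np.float64(-0.197), np.float64(0.156))]
154 [(np.float64(0.537), np.float64(-0.2), np.float64(0.163)), (np.float64(0.529), np.float64(-0.196), np.float64(0.16)), (np.float64(0.513), np.float64(-0.198), np.float64(0.149))]
156 [(np.float64(0.543), np.float64(-0.196), np.float64(0.163)), (np.float64(0.53), np.float64(-0.196), np.float64(0.155)), (np.float64(0.515), np.float64(-0.197), np.float64(0.146))]
158 [(np.float64(0.545), np.float64(-0.194), np.float64(0.16)), (np.float64(0.528
[... 3086 characters left out ...]
0.206), np.float64(0.053)), (np.float64(0.529), np.float64(-0.197), np.float64(0.056)), (np.float64(0.519), np.float64(-0.193), np.float64(0.051))]
194 [(np.float64(0.535), np.float64(-0.203), np.float64(0.052)), (np.float64(0.528), np.float64(-0.198), np.float64(0.049)), (np.float64(0.522), np.float64(-0.191), np.float64(0.049))]
196 [(np.float64(0.538), np.float64(-0.201), np.float64(0.049)), (np.float64(0.533), np.float64(-0.194), np.float64(0.049)), (np.float64(0.529), np.float64(-0.186), np.float64(0.05))]
198 [(np.float64(0.545), np.float64(-0.196), np.float64(0.051)), (np.float64(0.539), np.float64(-0.189), np.float64(0.05)), (np.float64(0.536), np.float64(-0.181), np.float64(0.052))]
```

Call:
play_rows(
  deltas=[
    {"fingers": 255,"slide": [0,0,-0.8],"dr": [0,0,0]},
    {"fingers": 255,"slide": [0,0,-0.8],"dr": [0,0,0]},
    {"fingers": 255,"slide": [0,0,0],"dr": [0,0,0]},
  ],
)

```text
clock: 7.95
position: [0.5207, -0.2079, 0.1111]
tool_rot: [[-0.004, 1.0, 0.004], [1.0, 0.004, -0.002], [-0.002, 0.004, -1.0]]
ft_force: [-0.2, -0.2, 0.5]
grip_width: 0.0002
gripper_force: 0.0
```

Run:
```python
from h import *
np.set_printoptions(precision=4,suppress=True)
s=ctrl.state();print(s['position'],s['ft_force'],s['joints'])
for px in((245.7,151.8),(199+249/3.3,120+38/3.3)):
    print([atz('scene',px,z) for z in(.145,.16,.18)])
p,d=snap('scene')
v,u=np.mgrid[0:420,0:560]
c=ctrl.camera_model('scene');K=np.array(c['K']);R=np.array(c['view'])[:3,:3];o,_=ray('scene',(0,0))
P=o+(np.stack([(u-K[0,2])/K[0,0],-(v-K[1,2])/K[1,1],-np.ones_like(u,float)],-1)@R)*d[...,None]
for z in np.arange(.06,.22,.006):
    m=(np.hypot(P[...,0]-.518,P[...,1]+.207)<.06)&(abs(P[...,2]-z)<.003)
    Q=P[m]
    if len(Q):print('%.3f'%z,len(Q),Q.min(0)[:2],Q.max(0)[:2],np.median(Q,0)[:2])
cv2.imwrite('pics/g3.png',cv2.resize(cv2.cvtColor(p,cv2.COLOR_RGB2BGR)[90:230,180:340],None,fx=4,fy=4,interpolation=cv2.INTER_CUBIC))
```

```text
[ 0.5207 -0.2079  0.1111] [-0.2001 -0.1885  0.4819] [ 0.123   0.5037  0.3243  1.8    -0.2036  0.866   0.5457]
[array([ 0.5228, -0.2338,  0.145 ]), array([ 0.5385, -0.2209,  0.16  ]), array([ 0.5595, -0.2036,  0.18  ])]
[array([ 0.4249, -0.2302,  0.145 ]), array([ 0.4428, -0.2173,  0.16  ]), array([ 0.4668, -0.2001,  0.18  ])]
0.060 24 [ 0.5055 -0.2209] [ 0.5322 -0.1968] [ 0.523  -0.2011]
0.066 15 [ 0.5104 -0.2131] [ 0.5262 -0.2005] [ 0.524 -0.204]
0.072 23 [ 0.5129 -0.2154] [ 0.5275 -0.1985] [ 0.5238 -0.2025]
0.078 21 [ 0.5122 -0.2138] [ 0.5289 -0.1988] [ 0.5223 -0.2022]
0.084 17 [ 0.5116 -0.2143] [ 0.5266 -0.1999] [ 0.524  -0.2035]
0.090 18 [ 0.5121 -0.2153] [ 0.528  -0.1992] [ 0.5245 -0.2046]
0.096 20 [ 0.5118 -0.2156] [ 0.5266 -0.1988] [ 0.5227 -0.2031]
0.102 28 [ 0.5107 -0.2137] [ 0.5285 -0.1993] [ 0.5218 -0.2046]
0.108 18 [ 0.5126 -0.2142] [ 0.5268 -0.2016] [ 0.5206 -0.209 ]
0.150 11 [ 0.5176 -0.217 ] [ 0.5281 -0.197 ] [ 0.5259 -0.2007]
0.156 26 [ 0.513  -0.2129] [ 0.5344 -0.1953] [ 0.5256 -0.1997]
0.162 25 [ 0.5141 -0.2136] [ 0.5348 -0.195 ] [ 0.5304 -0.2011]
0.168 33 [ 0.5139 -0.2153] [ 0.5346 -0.1949] [ 0.5292 -0.2006]
0.174 33 [ 0.5148 -0.2129] [ 0.5347 -0.1953] [ 0.5274 -0.2007]
0.180 25 [ 0.5134 -0.2131] [ 0.5367 -0.1963] [ 0.526  -0.1992]
0.186 15 [ 0.5114 -0.2038] [ 0.5344 -0.1954] [ 0.5254 -0.1992]
0.192 26 [ 0.4947 -0.2177] [ 0.5491 -0.1931] [ 0.5211 -0.196 ]
0.198 77 [ 0.4829 -0.2173] [ 0.5536 -0.1919] [ 0.5253 -0.1967]
0.204 66 [ 0.4812 -0.2176] [ 0.5587 -0.1934] [ 0.5307 -0.1962]
0.210 59 [ 0.478  -0.2209] [ 0.5642 -0.1915] [ 0.5345 -0.1962]
0.216 90 [ 0.4733 -0.2176] [ 0.5688 -0.1888] [ 0.5325 -0.196 ]
```

View pics/g3.png

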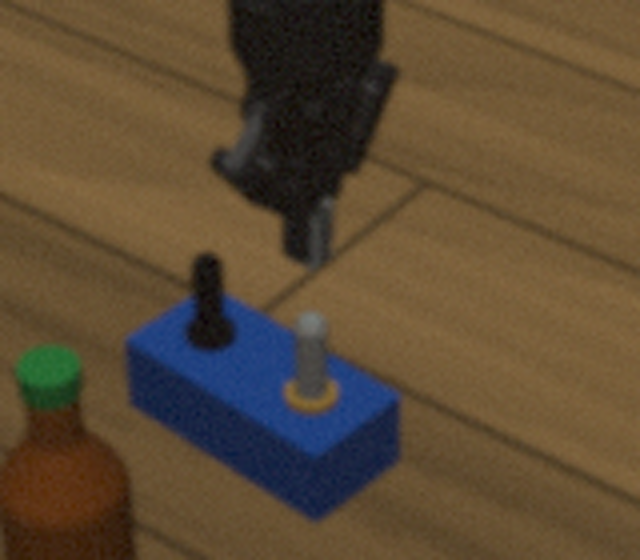

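Call:
play_rows(
  deltas=[
    {"fingers": 0,"slide": [-0.06,-0.13,0],"dr": [0,0,0]},
    {"fingers": 0,"slide": [0,0,0],"dr": [0,0,0]},
    {"fingers": 0,"slide": [0,0,0],"dr": [0,0,0]},
    {"fingers": 0,"slide": [0,0,0],"dr": [0,0,0]},
    {"fingers": 0,"slide": [0,0,0],"dr": [0,0,0]},
    {"fingers": 0,"slide": [0,0,0.5],"dr": [0,0,0]},
    {"fingers": 0,"slide": [0,0,0.5],"dr": [0,0,0]},
    {"fingers": 0,"slide": [0,0,0],"dr": [0,0,0]},
  ],
)

```text
clock: 8.8
position: [0.5145, -0.2078, 0.0812]
tool_rot: [[-0.004, 1.0, -0.004], [1.0, 0.004, 0.001], [0.001, -0.004, -1.0]]
ft_force: [-0.6, 0.4, -0.4]
grip_width: 0.0851
gripper_force: 0.0
```

Call:
play_rows(
  deltas=[
    {"fingers": 0,"slide": [0,0,0.5],"dr": [0,0,0]},
    {"fingers": 0,"slide": [0,0,0.5],"dr": [0,0,0]},
    {"fingers": 0,"slide": [0,0,0.5],"dr": [0,0,0]},
    {"fingers": 0,"slide": [0,0,0.4],"dr": [0,0,0]},
    {"fingers": 0,"slide": [0,0,0.3],"dr": [0,0,0]},
    {"fingers": 0,"slide": [0,0,0],"dr": [0,0,0]},
  ],
)

```text
clock: 9.4
position: [0.5152, -0.2083, 0.0274]
tool_rot: [[-0.004, 1.0, -0.002], [1.0, 0.004, 0.001], [0.001, -0.002, -1.0]]
ft_force: [0.8, -0.5, -0.1]
grip_width: 0.0855
gripper_force: 0.0
```

Call:
play_rows(
  deltas=[
    {"fingers": 160,"slide": [0,0.06,-0.1],"dr": [0,0,0]},
    {"fingers": 200,"slide": [0,0,0],"dr": [0,0,0]},
    {"fingers": 255,"slide": [0,0,0],"dr": [0,0,0]},
    {"fingers": 255,"slide": [0,0,0],"dr": [0,0,0]},
    {"fingers": 255,"slide": [0,0,0],"dr": [0,0,0]},
    {"fingers": 255,"slide": [0,0,0],"dr": [0,0,0]},
    {"fingers": 255,"slide": [0,0,0],"dr": [0,0,0]},
    {"fingers": 255,"slide": [0,0,0],"dr": [0,0,0]},
  ],
)

```text
clock: 10.2
position: [0.5177, -0.2086, 0.0316]
tool_rot: [[-0.004, 1.0, 0.001], [1.0, 0.004, -0.0], [-0.0, 0.001, -1.0]]
ft_force: [-0.2, 1.0, 5.4]
grip_width: 0.0163
gripper_force: 58.4
```

Call:
play_rows(
  deltas=[
    {"fingers": 255,"slide": [0,0,-0.3],"dr": [0,0,0]},
    {"fingers": 255,"slide": [0,0,-0.5],"dr": [0,0,0]},
    {"fingers": 255,"slide": [0,0,-0.7],"dr": [0,0,0]},
    {"fingers": 255,"slide": [0,0,-0.7],"dr": [0,0,0]},
    {"fingers": 255,"slide": [0,0,-0.7],"dr": [0,0,0]},
    {"fingers": 255,"slide": [0,0,-0.7],"dr": [0,0,0]},
    {"fingers": 255,"slide": [0,0,0],"dr": [0,0,0]},
    {"fingers": 255,"slide": [0,0,0],"dr": [0,0,0]},
  ],
)

```text
clock: 11.0
position: [0.5174, -0.2085, 0.1214]
tool_rot: [[-0.004, 1.0, 0.001], [1.0, 0.004, -0.0], [-0.0, 0.001, -1.0]]
ft_force: [0.4, -0.1, -1.9]
grip_width: 0.0167
gripper_force: 58.6
```

```bash
cat > pinm.py <<'E'
from h import *
np.set_printoptions(precision=4,suppress=True)
def cloud():
    p,d=ctrl.snapshot('scene')
    v,u=np.mgrid[0:420,0:560]
    c=ctrl.camera_model('scene');K=np.array(c['K']);R=np.array(c['view'])[:3,:3];o,_=ray('scene',(0,0))
    return p,o+(np.stack([(u-K[0,2])/K[0,0],-(v-K[1,2])/K[1,1],-np.ones_like(u,float)],-1)@R)*d[...,None]
def held(f=None):
    """held pin: slices by height, centre taken 9mm (shank) behind front surface along view"""
    s=ctrl.state();x=s['position'];p,P=cloud()
    for z in np.arange(x[2]-.04,x[2]+.06,.005):
        m=(np.hypot(P[...,0]-x[0],P[...,1]-x[1])<.045)&(abs(P[...,2]-z)<.0025)
        Q=P[m]
        if len(Q)>3:print('%.3f'%z,len(Q),Q.min(0)[:2],Q.max(0)[:2],np.median(Q,0)[:2])
    if f:
        a,b=proj('scene',x).astype(int)
        cv2.imwrite('pics/'+f,cv2.resize(cv2.cvtColor(p,cv2.COLOR_RGB2BGR)[max(b-70,0):b+70,a-80:a+80],None,fx=4,fy=4,interpolation=cv2.INTER_CUBIC))
        print('crop origin',a-80,b-70,'x4')
E
python3 - <<'E'
from pinm import *
print(ctrl.state()['position'],ctrl.state()['ft_force']);held('h1.png')
E
```

```text
[ 0.5174 -0.2085  0.1214] [ 0.4386 -0.0845 -1.8632]
0.096 5 [ 0.5195 -0.2127] [ 0.5222 -0.2012] [ 0.5213 -0.2053]
0.101 11 [ 0.513  -0.2139] [ 0.5265 -0.2001] [ 0.5228 -0.2044]
0.106 16 [ 0.5126 -0.2135] [ 0.5265 -0.1991] [ 0.5237 -0.2031]
0.111 19 [ 0.5141 -0.2139] [ 0.526  -0.1984] [ 0.5232 -0.2046]
0.116 18 [ 0.5138 -0.215 ] [ 0.5254 -0.1994] [ 0.523  -0.2068]
0.121 21 [ 0.5089 -0.2151] [ 0.5269 -0.1997] [ 0.5211 -0.2034]
0.126 7 [ 0.5185 -0.2078] [ 0.5246 -0.2018] [ 0.5211 -0.2036]
0.131 14 [ 0.5144 -0.2141] [ 0.5258 -0.1992] [ 0.5236 -0.2047]
0.136 6 [ 0.5203 -0.2071] [ 0.5269 -0.2002] [ 0.5239 -0.2016]
0.141 23 [ 0.5081 -0.213 ] [ 0.5336 -0.1941] [ 0.5268 -0.1991]
0.146 53 [ 0.5019 -0.2201] [ 0.5314 -0.1933] [ 0.5237 -0.2021]
0.151 17 [ 0.5117 -0.2128] [ 0.5281 -0.1984] [ 0.5213 -0.2021]
0.156 9 [ 0.5073 -0.2099] [ 0.5314 -0.1983] [ 0.5219 -0.2016]
0.161 22 [ 0.5023 -0.2181] [ 0.533 -0.197] [ 0.5251 -0.2001]
0.166 33 [ 0.5023 -0.2134] [ 0.5388 -0.1959] [ 0.5287 -0.1997]
0.171 34 [ 0.5011 -0.2151] [ 0.5419 -0.1967] [ 0.5277 -0.2006]
0.176 30 [ 0.503  -0.2141] [ 0.5399 -0.1959] [ 0.531  -0.2005]
crop origin 176 93 x4
```

View pics/h1.png

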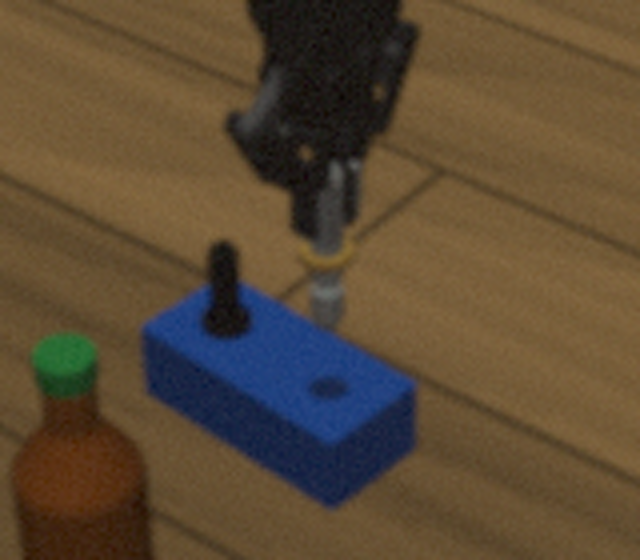

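Call:
play_rows(
  deltas=[
    {"fingers": 255,"slide": [0.4,0.1,0],"dr": [0,0,0]},
    {"fingers": 255,"slide": [0.8,0.16,0],"dr": [0,0,0]},
    {"fingers": 255,"slide": [0.8,0.16,0],"dr": [0,0,0]},
    {"fingers": 255,"slide": [0.8,0.16,0],"dr": [0,0,0]},
    {"fingers": 255,"slide": [0.8,0.16,0],"dr": [0,0,0]},
    {"fingers": 255,"slide": [0.8,0.16,0],"dr": [0,0,0]},
    {"fingers": 255,"slide": [0.8,0.16,0],"dr": [0,0,0]},
    {"fingers": 255,"slide": [0.8,0.16,0],"dr": [0,0,0]},
  ],
)

```text
clock: 11.85
position: [0.5469, -0.0565, 0.1202]
tool_rot: [[-0.005, 1.0, -0.002], [1.0, 0.005, 0.0], [0.0, -0.002, -1.0]]
ft_force: [-0.7, -0.9, -0.9]
grip_width: 0.0165
gripper_force: 58.6
```

Call:
play_rows(
  deltas=[
    {"fingers": 255,"slide": [0.8,0.16,0],"dr": [0,0,0]},
    {"fingers": 255,"slide": [0.8,0.16,0],"dr": [0,0,0]},
    {"fingers": 255,"slide": [0.8,0.16,0],"dr": [0,0,0]},
    {"fingers": 255,"slide": [0.8,0.16,0],"dr": [0,0,0]},
    {"fingers": 255,"slide": [0.7,0.16,0],"dr": [0,0,0]},
    {"fingers": 255,"slide": [0,0,0],"dr": [0,0,0]},
    {"fingers": 255,"slide": [0,0,0],"dr": [0,0,0]},
    {"fingers": 255,"slide": [0,0,0],"dr": [0,0,0]},
  ],
)

```text
clock: 12.65
position: [0.5664, 0.0382, 0.1207]
tool_rot: [[-0.003, 1.0, -0.001], [1.0, 0.003, -0.001], [-0.001, -0.001, -1.0]]
ft_force: [0.6, -0.3, -1.8]
grip_width: 0.0167
gripper_force: 58.6
```

Run:
```python
from pinm import *
s=ctrl.state();print(s['position'],s['ft_force'],s['tool_rot']);held('h2.png')
```

```text
[0.5664 0.0382 0.1207] [ 0.556  -0.329  -1.7596] [[-0.0031  1.     -0.001 ]
 [ 1.      0.0031 -0.0008]
 [-0.0008 -0.001  -1.    ]]
0.096 7 [0.5696 0.0359] [0.5727 0.0449] [0.5706 0.0416]
0.101 9 [0.5677 0.0323] [0.5759 0.0475] [0.5713 0.0411]
0.106 20 [0.5637 0.029 ] [0.5757 0.0469] [0.5737 0.0413]
0.111 19 [0.5652 0.0314] [0.575  0.0482] [0.5729 0.0415]
0.116 20 [0.5643 0.0292] [0.5765 0.047 ] [0.5721 0.0423]
0.121 28 [0.5618 0.0315] [0.5764 0.0461] [0.5706 0.0405]
0.131 17 [0.5657 0.0322] [0.5757 0.0472] [0.5736 0.0416]
0.136 7 [0.5714 0.0316] [0.5771 0.0458] [0.5747 0.0411]
0.141 25 [0.5635 0.0268] [0.5806 0.0528] [0.5766 0.0417]
0.146 74 [0.5535 0.0257] [0.5814 0.0534] [0.5729 0.0446]
0.151 9 [0.5659 0.035 ] [0.5748 0.0471] [0.5724 0.0444]
0.156 7 [0.5666 0.0352] [0.5809 0.0469] [0.5796 0.0457]
0.161 16 [0.5536 0.0321] [0.5824 0.0492] [0.5655 0.0472]
0.166 31 [0.5516 0.032 ] [0.5878 0.0497] [0.5812 0.0456]
0.171 37 [0.5529 0.028 ] [0.5893 0.0498] [0.5819 0.0447]
0.176 40 [0.5494 0.0284] [0.5885 0.0497] [0.5808 0.0461]
crop origin 265 155 x4
```

View pics/h2.png

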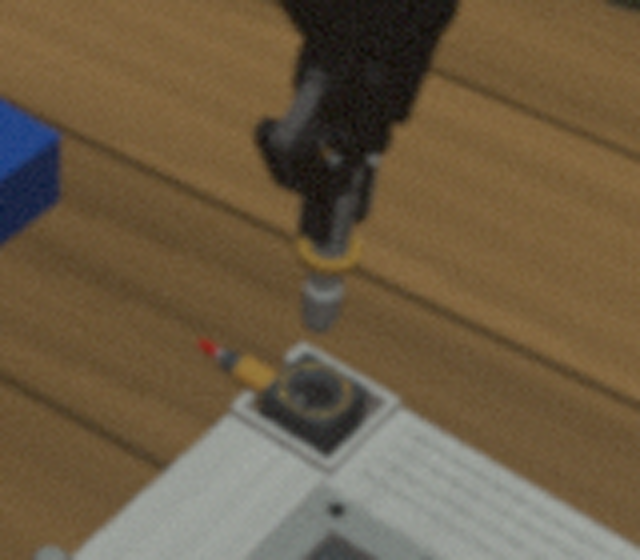

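Run:
```python
from pinm import *
for x in(.5634,.5664,.569):
  print(x,[proj('scene',[x,.0382,z]) for z in(.143,.094,.048)])
print('foot px at z.094',atz('scene',(344.4,237),.094),'collar',atz('scene',(346.9,217.3),.142), 'ring',atz('scene',(343.4,252.7),.048),atz('scene',(343.4,252.7),.051))
```

```text
0.5634 [array([347.1923, 216.3492]), array([344.3979, 234.9944]), array([341.9377, 251.4099])]
0.5664 [array([346.3642, 217.2379]), array([343.5923, 235.8867]), array([341.1521, 252.3035])]
0.569 [array([345.644 , 218.0108]), array([342.8917, 236.6626]), array([340.4691, 253.0805])]
foot px at z.094 [0.568 0.041 0.094] collar [0.565  0.0386 0.142 ] ring [0.5646 0.0423 0.048 ] [0.5672 0.0435 0.051 ]
```

Call:
play_rows(
  deltas=[
    {"fingers": 255,"slide": [0.08,-0.1,0.3],"dr": [0,0,0]},
    {"fingers": 255,"slide": [0,0,0.4],"dr": [0,0,0]},
    {"fingers": 255,"slide": [0,0,0.4],"dr": [0,0,0]},
    {"fingers": 255,"slide": [0,0,0.3],"dr": [0,0,0]},
    {"fingers": 255,"slide": [0,0,0],"dr": [0,0,0]},
    {"fingers": 255,"slide": [0,0,0],"dr": [0,0,0]},
  ],
)

```text
clock: 13.3
position: [0.5643, 0.041, 0.0858]
tool_rot: [[-0.004, 1.0, -0.001], [1.0, 0.004, -0.0], [-0.0, -0.001, -1.0]]
ft_force: [0.2, 0.3, -0.7]
grip_width: 0.0166
gripper_force: 58.6
```

Call:
play_rows(
  deltas=[
    {"fingers": 255,"slide": [0,0,0.1],"dr": [0,0,0]},
    {"fingers": 255,"slide": [0,0,0],"dr": [0,0,0]},
  ],
)

```text
clock: 13.5
position: [0.5645, 0.0412, 0.0837]
tool_rot: [[-0.004, 1.0, 0.0], [1.0, 0.004, 0.0], [0.0, 0.0, -1.0]]
ft_force: [0.9, 0.1, -1.3]
grip_width: 0.0165
gripper_force: 58.6
```

Call:
play_rows(
  deltas=[
    {"fingers": 255,"slide": [0,0,0.1],"dr": [0,0,0]},
    {"fingers": 255,"slide": [0,0,0],"dr": [0,0,0]},
  ],
)

```text
clock: 13.7
position: [0.5643, 0.0412, 0.081]
tool_rot: [[-0.004, 1.0, -0.0], [1.0, 0.004, 0.0], [0.0, -0.0, -1.0]]
ft_force: [-1.1, 0.1, -1.6]
grip_width: 0.0165
gripper_force: 58.6
```

Call:
play_rows(
  deltas=[
    {"fingers": 255,"slide": [0,0,0.1],"dr": [0,0,0]},
    {"fingers": 255,"slide": [0,0,0],"dr": [0,0,0]},
  ],
)

```text
clock: 13.9
position: [0.5642, 0.0411, 0.0783]
tool_rot: [[-0.004, 1.0, -0.0], [1.0, 0.004, -0.0], [-0.0, -0.0, -1.0]]
ft_force: [-1.2, -0.3, -2.2]
grip_width: 0.0165
gripper_force: 58.6
```

Call:
play_rows(
  deltas=[
    {"fingers": 255,"slide": [0,0,0.1],"dr": [0,0,0]},
    {"fingers": 255,"slide": [0,0,0],"dr": [0,0,0]},
  ],
)

```text
clock: 14.1
position: [0.5642, 0.0411, 0.0758]
tool_rot: [[-0.004, 1.0, -0.0], [1.0, 0.004, -0.0], [-0.0, -0.0, -1.0]]
ft_force: [0.3, -0.0, -1.0]
grip_width: 0.0167
gripper_force: 58.6
```

Call:
play_rows(
  deltas=[
    {"fingers": 255,"slide": [0,0,0.1],"dr": [0,0,0]},
    {"fingers": 255,"slide": [0,0,0],"dr": [0,0,0]},
  ],
)

```text
clock: 14.3
position: [0.5642, 0.0412, 0.0733]
tool_rot: [[-0.004, 1.0, -0.0], [1.0, 0.004, -0.0], [-0.0, -0.0, -1.0]]
ft_force: [0.6, -0.3, -1.4]
grip_width: 0.0165
gripper_force: 58.6
```

Call:
play_rows(
  deltas=[
    {"fingers": 255,"slide": [0,0,0.08],"dr": [0,0,0]},
    {"fingers": 255,"slide": [0,0,0],"dr": [0,0,0]},
  ],
)

```text
clock: 14.5
position: [0.5642, 0.0412, 0.0714]
tool_rot: [[-0.004, 1.0, -0.0], [1.0, 0.004, -0.0], [-0.0, -0.0, -1.0]]
ft_force: [0.2, 0.2, -1.5]
grip_width: 0.0165
gripper_force: 58.6
```

Call:
play_rows(
  deltas=[
    {"fingers": 255,"slide": [0,0,0.08],"dr": [0,0,0]},
    {"fingers": 255,"slide": [0,0,0],"dr": [0,0,0]},
  ],
)

```text
clock: 14.7
position: [0.5643, 0.0411, 0.0694]
tool_rot: [[-0.004, 1.0, -0.0], [1.0, 0.004, -0.0], [-0.0, -0.0, -1.0]]
ft_force: [-1.2, 0.6, -1.7]
grip_width: 0.0167
gripper_force: 58.6
```

Call:
play_rows(
  deltas=[
    {"fingers": 255,"slide": [0,0,0.08],"dr": [0,0,0]},
    {"fingers": 255,"slide": [0,0,0],"dr": [0,0,0]},
  ],
)

```text
clock: 14.9
position: [0.5643, 0.0412, 0.0674]
tool_rot: [[-0.004, 1.0, -0.0], [1.0, 0.004, -0.0], [-0.0, -0.0, -1.0]]
ft_force: [-0.4, 0.4, -1.3]
grip_width: 0.0165
gripper_force: 58.6
```

Call:
play_rows(
  deltas=[
    {"fingers": 255,"slide": [0,0,0.06],"dr": [0,0,0]},
    {"fingers": 255,"slide": [0,0,0],"dr": [0,0,0]},
  ],
)

```text
clock: 15.1
position: [0.5643, 0.0412, 0.0659]
tool_rot: [[-0.004, 1.0, -0.0], [1.0, 0.004, -0.0], [-0.0, -0.0, -1.0]]
ft_force: [0.4, 0.0, -1.5]
grip_width: 0.0165
gripper_force: 58.6
```

Call:
play_rows(
  deltas=[
    {"fingers": 255,"slide": [0,0,0.06],"dr": [0,0,0]},
    {"fingers": 255,"slide": [0,0,0],"dr": [0,0,0]},
  ],
)

```text
clock: 15.3
position: [0.5643, 0.0411, 0.0645]
tool_rot: [[-0.004, 1.0, -0.0], [1.0, 0.004, -0.0], [-0.0, -0.0, -1.0]]
ft_force: [0.7, -0.6, -2.3]
grip_width: 0.0164
gripper_force: 58.6
```

Run:
```python
from pinm import *
s=ctrl.state();print(s['position'],s['ft_force'],s['moment']);held('h3.png')
```

```text
[0.5643 0.0411 0.0645] [ 0.6609 -0.6261 -2.325 ] [-0.0433  0.0669  0.038 ]
0.024 13 [0.5445 0.0569] [0.5785 0.0623] [0.5608 0.0601]
0.029 44 [ 0.5429 -0.0036] [0.5832 0.0663] [0.5678 0.0575]
0.034 76 [ 0.5426 -0.0039] [0.6021 0.0777] [0.5703 0.0416]
0.039 285 [ 0.5361 -0.0031] [0.609  0.0858] [0.5805 0.0498]
0.044 310 [0.5382 0.0126] [0.6074 0.0854] [0.5769 0.052 ]
0.049 119 [0.5456 0.0205] [0.5992 0.0611] [0.5698 0.0459]
0.054 19 [0.5655 0.0338] [0.5742 0.0505] [0.5713 0.0425]
0.059 21 [0.5611 0.031 ] [0.5729 0.0499] [0.5692 0.0417]
0.064 25 [0.5613 0.0335] [0.5736 0.0505] [0.5679 0.0453]
0.074 13 [0.5628 0.0349] [0.5738 0.0501] [0.57   0.0444]
0.079 4 [0.5705 0.0414] [0.5745 0.0479] [0.5723 0.0458]
0.084 23 [0.5557 0.0315] [0.5782 0.0557] [0.5743 0.0464]
0.089 67 [0.5498 0.0268] [0.5782 0.0551] [0.5715 0.0473]
0.094 10 [0.5601 0.0387] [0.5736 0.0505] [0.5667 0.0489]
0.104 19 [0.5486 0.0395] [0.5803 0.0524] [0.5649 0.0501]
0.109 29 [0.5475 0.0348] [0.5859 0.053 ] [0.5773 0.049 ]
0.114 30 [0.5528 0.0297] [0.5869 0.0524] [0.5823 0.0468]
0.119 30 [0.5488 0.0307] [0.5873 0.0531] [0.5788 0.0489]
crop origin 263 176 x4
```

View pics/h3.png

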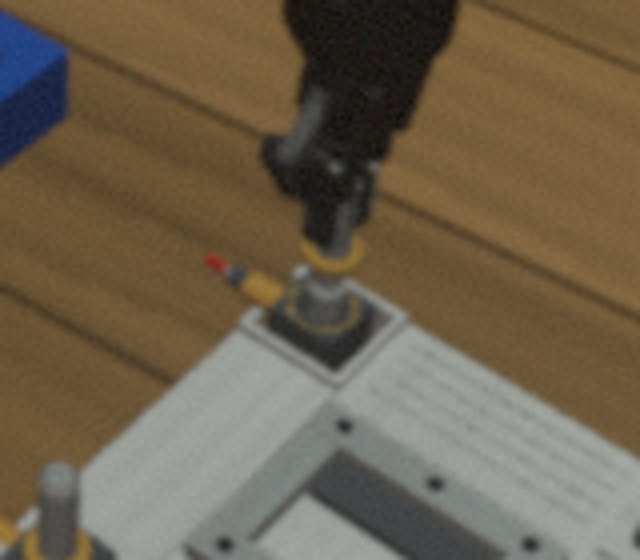

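Call:
play_rows(
  deltas=[
    {"fingers": 255,"slide": [0,0,0.06],"dr": [0,0,0]},
    {"fingers": 255,"slide": [0,0,0.06],"dr": [0,0,0]},
    {"fingers": 255,"slide": [0,0,0],"dr": [0,0,0]},
  ],
)

```text
clock: 15.65
position: [0.5642, 0.041, 0.0614]
tool_rot: [[-0.004, 1.0, -0.0], [1.0, 0.004, -0.0], [-0.0, -0.0, -1.0]]
ft_force: [-0.7, -0.1, -3.0]
grip_width: 0.0164
gripper_force: 58.6
```

Call:
play_rows(
  deltas=[
    {"fingers": 255,"slide": [0,0,0.06],"dr": [0,0,0]},
    {"fingers": 255,"slide": [0,0,0.06],"dr": [0,0,0]},
    {"fingers": 255,"slide": [0,0,0],"dr": [0,0,0]},
  ],
)

```text
clock: 15.95
position: [0.5643, 0.041, 0.0584]
tool_rot: [[-0.004, 1.0, -0.0], [1.0, 0.004, -0.0], [-0.0, -0.0, -1.0]]
ft_force: [0.6, -1.1, -2.6]
grip_width: 0.0167
gripper_force: 58.5
```

Call:
play_rows(
  deltas=[
    {"fingers": 255,"slide": [0,0,0.06],"dr": [0,0,0]},
    {"fingers": 255,"slide": [0,0,0],"dr": [0,0,0]},
  ],
)

```text
clock: 16.15
position: [0.5643, 0.0411, 0.0571]
tool_rot: [[-0.004, 1.0, -0.0], [1.0, 0.004, -0.0], [-0.0, -0.0, -1.0]]
ft_force: [-1.7, -1.4, -0.6]
grip_width: 0.0169
gripper_force: 58.6
```

Call:
play_rows(
  deltas=[
    {"fingers": 255,"slide": [0,0,0.06],"dr": [0,0,0]},
    {"fingers": 255,"slide": [0,0,0],"dr": [0,0,0]},
  ],
)

```text
clock: 16.35
position: [0.5644, 0.0411, 0.0558]
tool_rot: [[-0.004, 1.0, 0.0], [1.0, 0.004, 0.0], [0.0, 0.0, -1.0]]
ft_force: [-2.3, -1.1, 2.8]
grip_width: 0.0168
gripper_force: 59.1
```

Call:
play_rows(
  deltas=[
    {"fingers": 255,"slide": [0,0,0.06],"dr": [0,0,0]},
    {"fingers": 255,"slide": [0,0,0],"dr": [0,0,0]},
  ],
)

```text
clock: 16.55
position: [0.5644, 0.0411, 0.0542]
tool_rot: [[-0.004, 1.0, 0.0], [1.0, 0.004, -0.0], [-0.0, 0.0, -1.0]]
ft_force: [-1.5, -1.5, 0.7]
grip_width: 0.0167
gripper_force: 59.1
```

Call:
play_rows(
  deltas=[
    {"fingers": 255,"slide": [0,0,0.06],"dr": [0,0,0]},
    {"fingers": 255,"slide": [0,0,0],"dr": [0,0,0]},
  ],
)

```text
clock: 16.75
position: [0.5645, 0.0411, 0.0528]
tool_rot: [[-0.004, 1.0, 0.0], [1.0, 0.004, -0.0], [-0.0, 0.0, -1.0]]
ft_force: [-1.9, -1.3, 4.3]
grip_width: 0.0163
gripper_force: 59.3
```

Call:
play_rows(
  deltas=[
    {"fingers": 255,"slide": [0,0,0.06],"dr": [0,0,0]},
    {"fingers": 255,"slide": [0,0,0],"dr": [0,0,0]},
  ],
)

```text
clock: 16.95
position: [0.5644, 0.041, 0.0513]
tool_rot: [[-0.004, 1.0, 0.0], [1.0, 0.004, -0.0], [-0.0, 0.0, -1.0]]
ft_force: [-1.8, -1.4, 0.5]
grip_width: 0.0165
gripper_force: 58.8
```

Call:
play_rows(
  deltas=[
    {"fingers": 255,"slide": [0,0,0.06],"dr": [0,0,0]},
    {"fingers": 255,"slide": [0,0,0],"dr": [0,0,0]},
  ],
)

```text
clock: 17.15
position: [0.5644, 0.041, 0.0495]
tool_rot: [[-0.004, 1.0, -0.0], [1.0, 0.004, -0.0], [-0.0, -0.0, -1.0]]
ft_force: [-1.5, -0.9, 1.9]
grip_width: 0.0164
gripper_force: 58.8
```

Call:
play_rows(
  deltas=[
    {"fingers": 255,"slide": [0,-0.01,0.06],"dr": [0,0,0]},
    {"fingers": 255,"slide": [0,0,0.06],"dr": [0,0,0]},
    {"fingers": 255,"slide": [0,0,0],"dr": [0,0,0]},
  ],
)

```text
clock: 17.45
position: [0.5643, 0.041, 0.0466]
tool_rot: [[-0.004, 1.0, 0.0], [1.0, 0.004, -0.0], [-0.0, 0.0, -1.0]]
ft_force: [-1.1, -1.8, 1.8]
grip_width: 0.0167
gripper_force: 58.8
```

Call:
play_rows(
  deltas=[
    {"fingers": 255,"slide": [0,0,0.06],"dr": [0,0,0]},
    {"fingers": 255,"slide": [0,0,0.06],"dr": [0,0,0]},
    {"fingers": 255,"slide": [0,0,0],"dr": [0,0,0]},
  ],
)

```text
clock: 17.75
position: [0.5643, 0.0411, 0.0435]
tool_rot: [[-0.004, 1.0, 0.0], [1.0, 0.004, -0.0], [-0.0, 0.0, -1.0]]
ft_force: [-1.4, -1.1, 2.5]
grip_width: 0.0167
gripper_force: 58.8
```

Call:
play_rows(
  deltas=[
    {"fingers": 255,"slide": [0,0,0.06],"dr": [0,0,0]},
    {"fingers": 255,"slide": [0,0,0.06],"dr": [0,0,0]},
    {"fingers": 255,"slide": [0,0,0],"dr": [0,0,0]},
  ],
)

```text
clock: 18.05
position: [0.5643, 0.0411, 0.0405]
tool_rot: [[-0.004, 1.0, 0.0], [1.0, 0.004, -0.0], [-0.0, 0.0, -1.0]]
ft_force: [-1.1, -1.9, 1.3]
grip_width: 0.0165
gripper_force: 58.8
```

Call:
play_rows(
  deltas=[
    {"fingers": 255,"slide": [0,0,0.06],"dr": [0,0,0]},
    {"fingers": 255,"slide": [0,0,0.06],"dr": [0,0,0]},
    {"fingers": 255,"slide": [0,0,0],"dr": [0,0,0]},
  ],
)

```text
clock: 18.35
position: [0.5643, 0.0411, 0.0375]
tool_rot: [[-0.004, 1.0, 0.0], [1.0, 0.004, -0.0], [-0.0, 0.0, -1.0]]
ft_force: [-0.9, -1.3, 1.4]
grip_width: 0.0164
gripper_force: 58.8
```

Call:
play_rows(
  deltas=[
    {"fingers": 255,"slide": [0,0,0.06],"dr": [0,0,0]},
    {"fingers": 255,"slide": [0,0,0],"dr": [0,0,0]},
  ],
)

```text
clock: 18.55
position: [0.5642, 0.0411, 0.036]
tool_rot: [[-0.004, 1.0, 0.0], [1.0, 0.004, -0.0], [-0.0, 0.0, -1.0]]
ft_force: [-1.2, -1.3, 2.8]
grip_width: 0.0162
gripper_force: 58.7
```

Call:
play_rows(
  deltas=[
    {"fingers": 255,"slide": [0,0,0.06],"dr": [0,0,0]},
    {"fingers": 255,"slide": [0,0,0],"dr": [0,0,0]},
  ],
)

```text
clock: 18.75
position: [0.5642, 0.0411, 0.0346]
tool_rot: [[-0.004, 1.0, 0.0], [1.0, 0.004, -0.0], [-0.0, 0.0, -1.0]]
ft_force: [-1.7, -1.8, 1.7]
grip_width: 0.0164
gripper_force: 58.8
```

Now 1 mm steps until the collar bottoms.

Call:
play_rows(
  deltas=[
    {"fingers": 255,"slide": [0,0,0.05],"dr": [0,0,0]},
    {"fingers": 255,"slide": [0,0,0],"dr": [0,0,0]},
  ],
)

```text
clock: 18.95
position: [0.5642, 0.0411, 0.0333]
tool_rot: [[-0.004, 1.0, 0.0], [1.0, 0.004, -0.0], [-0.0, 0.0, -1.0]]
ft_force: [-0.9, -2.0, 1.5]
grip_width: 0.0163
gripper_force: 58.8
```

Call:
play_rows(
  deltas=[
    {"fingers": 255,"slide": [0,0,0.04],"dr": [0,0,0]},
    {"fingers": 255,"slide": [0,0,0],"dr": [0,0,0]},
  ],
)

```text
clock: 19.15
position: [0.5641, 0.0411, 0.0321]
tool_rot: [[-0.004, 1.0, -0.0], [1.0, 0.004, -0.0], [-0.0, -0.0, -1.0]]
ft_force: [-0.3, -1.2, 0.3]
grip_width: 0.0163
gripper_force: 58.6
```

Call:
play_rows(
  deltas=[
    {"fingers": 255,"slide": [0,0,0.04],"dr": [0,0,0]},
    {"fingers": 255,"slide": [0,0,0],"dr": [0,0,0]},
  ],
)

```text
clock: 19.35
position: [0.5641, 0.0411, 0.031]
tool_rot: [[-0.004, 1.0, -0.0], [1.0, 0.004, -0.0], [-0.0, -0.0, -1.0]]
ft_force: [0.2, -2.2, -2.2]
grip_width: 0.0164
gripper_force: 58.4
```

Call:
play_rows(
  deltas=[
    {"fingers": 255,"slide": [0,0,0.04],"dr": [0,0,0]},
    {"fingers": 255,"slide": [0,0,0],"dr": [0,0,0]},
  ],
)

```text
clock: 19.55
position: [0.564, 0.0411, 0.03]
tool_rot: [[-0.004, 1.0, -0.0], [1.0, 0.004, -0.0], [-0.0, -0.0, -1.0]]
ft_force: [0.1, -1.9, -1.8]
grip_width: 0.0165
gripper_force: 58.4
```

Call:
play_rows(
  deltas=[
    {"fingers": 255,"slide": [0,0,0.03],"dr": [0,0,0]},
    {"fingers": 255,"slide": [0,0,0],"dr": [0,0,0]},
  ],
)

```text
clock: 19.75
position: [0.5641, 0.0411, 0.0294]
tool_rot: [[-0.004, 1.0, -0.0], [1.0, 0.004, -0.0], [-0.0, -0.0, -1.0]]
ft_force: [0.4, -1.4, -3.4]
grip_width: 0.0164
gripper_force: 58.5
```

Call:
play_rows(
  deltas=[
    {"fingers": 255,"slide": [0,0,0.03],"dr": [0,0,0]},
    {"fingers": 255,"slide": [0,0,0],"dr": [0,0,0]},
  ],
)

```text
clock: 19.95
position: [0.5641, 0.0411, 0.029]
tool_rot: [[-0.004, 1.0, -0.0], [1.0, 0.004, 0.0], [0.0, -0.0, -1.0]]
ft_force: [-1.4, -1.4, 0.2]
grip_width: 0.0165
gripper_force: 58.9
```

Call:
play_rows(
  deltas=[
    {"fingers": 255,"slide": [0,0,0.03],"dr": [0,0,0]},
    {"fingers": 255,"slide": [0,0,0],"dr": [0,0,0]},
  ],
)

```text
clock: 20.15
position: [0.5642, 0.0411, 0.0289]
tool_rot: [[-0.004, 1.0, 0.0], [1.0, 0.004, 0.0], [0.0, 0.0, -1.0]]
ft_force: [-2.0, -2.7, 7.7]
grip_width: 0.0163
gripper_force: 59.8
```

Call:
play_rows(
  deltas=[
    {"fingers": 0,"slide": [0,0,0],"dr": [0,0,0]},
    {"fingers": 0,"slide": [0,0,0],"dr": [0,0,0]},
    {"fingers": 0,"slide": [0,0,0],"dr": [0,0,0]},
    {"fingers": 0,"slide": [0,0,0],"dr": [0,0,0]},
    {"fingers": 0,"slide": [0,0,0],"dr": [0,0,0]},
    {"fingers": 0,"slide": [0,0,0],"dr": [0,0,0]},
    {"fingers": 0,"slide": [0,0,0],"dr": [0,0,0]},
    {"fingers": 0,"slide": [0,0,0],"dr": [0,0,0]},
  ],
)

```text
clock: 20.95
position: [0.5642, 0.0411, 0.0281]
tool_rot: [[-0.004, 1.0, 0.0], [1.0, 0.004, -0.0], [-0.0, 0.0, -1.0]]
ft_force: [1.1, -0.5, -0.1]
grip_width: 0.0855
gripper_force: 0.0
```

Call:
play_rows(
  deltas=[
    {"fingers": 0,"slide": [0,0,-0.4],"dr": [0,0,0]},
    {"fingers": 0,"slide": [0,0,-0.8],"dr": [0,0,0]},
    {"fingers": 0,"slide": [0,0,-0.8],"dr": [0,0,0]},
    {"fingers": 0,"slide": [0,0,-0.8],"dr": [0,0,0]},
    {"fingers": 0,"slide": [0,0,-0.8],"dr": [0,0,0]},
    {"fingers": 0,"slide": [0,0,-0.8],"dr": [0,0,0]},
    {"fingers": 0,"slide": [0,0,0],"dr": [0,0,0]},
  ],
)

```text
clock: 21.65
position: [0.5659, 0.0409, 0.1416]
tool_rot: [[-0.004, 1.0, 0.005], [1.0, 0.004, 0.001], [0.001, 0.005, -1.0]]
ft_force: [0.2, -0.4, -0.6]
grip_width: 0.0853
gripper_force: 0.0
```

Run:
```python
from pinm import *
s=ctrl.state();print(s['position'],s['ft_force'])
p,P=cloud()
for z in np.arange(.036,.112,.004):
    m=(np.hypot(P[...,0]-.567,P[...,1]-.042)<.03)&(abs(P[...,2]-z)<.002);Q=P[m]
    if len(Q)>3:print('%.3f'%z,len(Q),Q.min(0)[:2],Q.max(0)[:2],np.median(Q,0)[:2])
cv2.imwrite('pics/end.png',cv2.resize(cv2.cvtColor(p,cv2.COLOR_RGB2BGR)[180:320,265:425],None,fx=4,fy=4,interpolation=cv2.INTER_CUBIC))
```

```text
[0.5659 0.0409 0.1416] [ 0.2072 -0.3647 -0.5853]
0.036 43 [0.5438 0.0128] [0.5839 0.0605] [0.58  0.043]
0.040 45 [0.5443 0.0137] [0.5958 0.0617] [0.5803 0.045 ]
0.044 87 [0.5382 0.0175] [0.5964 0.0715] [0.5795 0.0485]
0.048 113 [0.542  0.0197] [0.5853 0.0712] [0.5743 0.0483]
0.052 59 [0.5506 0.023 ] [0.5826 0.0585] [0.5713 0.0466]
0.056 39 [0.5549 0.0276] [0.5792 0.055 ] [0.57   0.0442]
0.060 14 [0.5621 0.0373] [0.5737 0.0496] [0.5702 0.0436]
0.064 12 [0.5637 0.0389] [0.5756 0.0499] [0.5695 0.0459]
0.068 10 [0.5636 0.0355] [0.5735 0.0496] [0.5699 0.0439]
0.072 18 [0.5601 0.0347] [0.5751 0.0497] [0.5705 0.0436]
0.076 14 [0.5614 0.0337] [0.5745 0.0505] [0.5703 0.0414]
0.080 14 [0.5626 0.0373] [0.5729 0.0498] [0.5698 0.0456]
0.084 14 [0.5626 0.0348] [0.5725 0.0497] [0.5702 0.043 ]
0.088 11 [0.5594 0.035 ] [0.5737 0.0489] [0.5693 0.046 ]
0.092 13 [0.5627 0.0343] [0.5744 0.0512] [0.57   0.0425]
0.096 14 [0.5636 0.034 ] [0.5738 0.0504] [0.5712 0.0443]
0.100 25 [0.5609 0.0336] [0.5747 0.0501] [0.5693 0.0443]
0.104 34 [0.5572 0.0345] [0.5725 0.05  ] [0.5645 0.0403]
```

View pics/end.png

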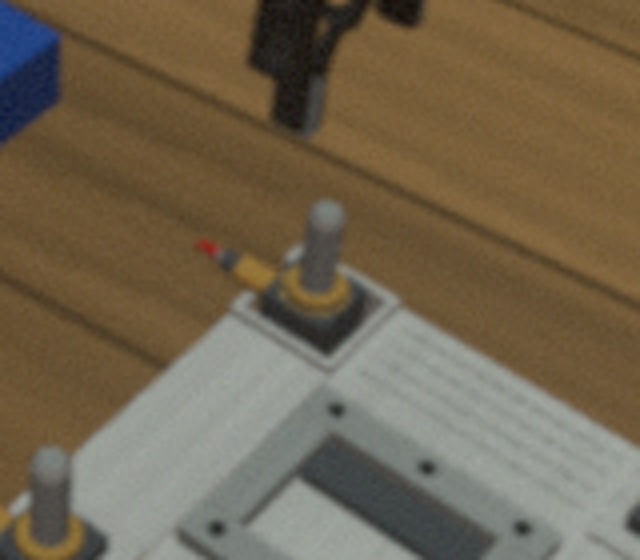

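The pin stands upright at crop pixel (322,245). Its collar sits on the bush at (315,290), like the neighbouring pins, and the fingers are clear. I'm handing in now.

```bash
python3 -c "
from cell import ctrl
print(ctrl.finish_job())"
```

```text
the job is handed in; nothing more can be done
None
```

The guide pin is in the empty corner's bush with its collar down; the seating force and the last picture both fit it being fully home with the plunger in the groove. I let go and handed the job in at about 22 s, but no verdict came back.

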